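# Close the gauge stand's cover and draw the plug gauge to its yellow band

## Task

On the blue gauge stand, first slide the grey cover fully shut over the compartment of small gauge pins while the plug gauge still sits down in its bore, so that no grit falls on them. Then pull the plug gauge straight up out of its snug bore, gently and without forcing it sideways, until its whole yellow band shows above the mouth of the bore but none of its red band does. Finish while still holding it there, steady and upright, for inspection; leave the jar, the tape measure and the caliper alone.

Things in the scene. Friction and masses are not known exactly. Their poses are not given: they have to be found in the camera images.
- gauge_stand: Blue block fixed to the bench, 84 x 194 x 70 mm (its x, y, z), feet to 57 mm each side in x; origin at the centre of its underside, z up. On top from -y to +y: the bore (y -65 mm), a 6 mm high stop strip (y -38 mm), an open compartment with three small fixed pins (y -27 to +31 mm), a plain land. Rails along both x edges of the cover's path reach 81 mm above the bench.
- bore_mouth (a point): Centre of the mouth of the vertical bore, in the stand's top face 70 mm above the bench; z up. The bore is 19.5 mm wide (the plug is 18 mm, so 0.75 mm of play all round) and 60 mm deep, with a closed floor.
- cover (a joint): How far the cover is open, in m: 0 = fully shut against its stop, 0.056 = fully open. The cover, a 72 x 76 x 6 mm grey plate (top 76.5 mm above the bench), slides level along the stand's y; toward -y (toward the plug gauge) shuts it. It starts more than half open, has about 2 N of friction and stays where it is left.
- cover_rib_top (a point): Centre of the top of the black grip rib on the cover, moving with it. The rib is 12 mm thick along the stand's y, 44 mm along its x, and stands 28 mm above the plate; its top is 104.5 mm above the bench. When the cover is shut the rib is 90 mm from the bore's axis.
- plug_gauge: Loose steel plug gauge standing in the bore, 124 mm long, about 0.32 kg (varies), round; origin at the centre of its foot, z up its axis. Lower part: plug, 18 mm across, 64 mm long. Upper part: dark ringed handle, 24 mm across, 60 mm long, 74 to 134 mm above the bench at the start. At the start the foot is on the bore's floor, 60 mm below the mouth.
- yellow_band (a point): Centre of the 6 mm high yellow band round the plug, on its axis, 33 mm above the foot. The red band, also 6 mm high, is 20 mm lower (10 to 16 mm above the foot). Both are hidden in the bore at the start: yellow is wholly out once the gauge is raised 30 mm, red begins to show at 44 mm.
- jar_3: Bystander: clear jar with grey lid, 65 mm across, 92 mm high, behind the stand; origin at the centre of its underside.
- tape_measure: Bystander: yellow tape measure, 36 x 84 x 62 mm (x, y, z), behind the stand; origin at the centre of its underside.
- caliper: Bystander: steel caliper lying flat in front of the stand (on the robot's side), 80 x 210 x 8 mm (x, y, z), long axis along its y; origin at the centre of its underside.

How it is judged:
By the outcome, as a careful person would: the job done as asked, in the order asked, and still so for the second after the job is handed in, while the arm keeps its last pose, push and grip.
It also fails if it takes over 42 s, if anything falls off the work surface, if the arm or the gripper's body presses on something with over 40 N, if the wrist force passes 120 N, or if a joint passes its speed limit or range.

## Robot

A 6-joint arm with a two-finger parallel gripper is mounted at the origin on a cart in front of the work surface, level with it; the furniture and walls round the work are solid. World frame = base frame: x ahead of the robot, y to its left, z up, the work surface at z = 0. Lengths are in m, angles in rad, forces in N, time in s.
With the tool pointing down it reaches from about 0.25 to 0.775 m from the base axis. Payload 8.9 kg.
Tool frame: the origin (TCP) lies on the mounting face of the last link; the fingertips stand manip.tcp_to_tips ahead of it and the grasp point (between the pads) lies 155 mm ahead of it (manip.tcp_to_tips is the distance from the TCP to the fingertips, in m); z points along the fingers, y is the direction in which the jaws open and shut (so a half turn about z gives the same grasp; the last joint's range is limited). The gripper opens to 85 mm and grips with 20 to 120 N. Pads are 22 mm wide; open, the fingers measure 114 mm over their backs; the gripper's body (76 mm by 85 mm) begins 54 mm behind the grasp point. The pads swing forward as they close: fully open they stand 13 mm farther back than shut.
Start: joints at [0.982, 0.291, -0.153, 1.127, 0, 1.431], TCP at [0.228, 0.473, 0.405] pointing down, gripper open.
Joint ranges: [-2.52, 2.52], [-0.91, 1.74], [-1.3, 1.37], [-1.96, 2.02], [-1.52, 1.47], [-3.14, 3.14]. Speed limits (rad/s): [2.22, 2.22, 2.79, 3.14, 3.14, 3.14].

## Interface

Orientations are given as a rotation vector (axis times angle).
In Python, from rig import manip gives the robot as it stands.
- The arm moves only by the shell command python3 -m inch 'ROWS' [FORCE]. ROWS is JSON, one flat list of numbers, 7 for each row, row after row: the shift along the tool's x, y, z each as a share of 0.15 m, from -1 to 1, then the turn, a rotation vector about the tool's x, y, z each as a share of 90 degrees, from -1 to 1, then the opening in per cent of the stroke, from 0 (shut) to 100 (fully open). In form: [x, y, z, rx, ry, rz, hand, x, y, z, rx, ry, rz, hand, ...]. A call has 1 to 5 rows; each row is the pose to reach, as a shift and turn from the pose commanded when the call began, along the tool's axes at that moment; what a row does not reach only later rows make up. A row lasts 1/8 s, in which the tool goes at most 62.5 mm and 10.7 degrees, less where a joint would pass 70% of its speed; a pose out of reach is approached as far as the arm can. A call with a number of a shift or a turn outside -1 to 1 is refused whole. A call with a gripper value outside its range is refused whole. The fingers move at their own pace and stop on an object; FORCE is the grip in N (left out, the last holds). Time passes only in rows, so rows that repeat a pose let the fingers close. It gives the time, the measured TCP pose, the force and the opening at its end, in the units of the state.
- manip.state(): the state, without advancing time (a new reading comes with each control period).
- manip.grab_frame(name): name is "side" or "top"; returns a dict with "image" (384x512x3 uint8, red, green, blue), "z_map" (384x512 float32, m along the optical axis (not along the pixel's ray), 0 where there is no reading), "fov_y" (degrees; the focal length in pixels is half the picture's height over the tangent of half this angle, whatever the lens; pixels are square), "cx", "cy" (the principal point, pixels), "extrinsics" (4x4, takes a point from world to camera coordinates). Camera axes: x right, y down, z forward; pixel columns grow to the right and rows downward; lengths in m; the calibration is good to about 2 mm. A picture is of the moment at which its call begins.
- manip.finish_job(): hands the job in, once; it reports no verdict.
The state is a dict: "time_s": time; "joints": joint angles; "joint_vel": joint speeds; "joint_efforts": joint torques, N m; "eef_pos": TCP position; "eef_rot": TCP orientation; "ft_force": force on the tool from outside, world axes, zero at the start; "torque": the same for the moment, N m; "width": opening from 0.0 (shut) to 1.0 (fully open).
Only numpy, scipy, OpenCV 4.12 (cv2) and the standard library are available. Lean on these libraries where they do the work, as an engineer would, in place of code of your own. Each camera call takes 0.05 s, during which the arm holds its last target.

## Working session

There is one attempt and no reset: what is moved stays moved. The work goes in short steps, Python scripts to look and compute and a shell command to move; the robot and the scene stay as the last step left them, time stands still between calls to the robot, and variables do not carry over. Pictures are saved under pics/ and viewed, and the job is handed in when it is done.

```bash
ls; mkdir -p pics
python3 - <<'E'
from rig import manip
import cv2,numpy as np
s=manip.state();print({k:np.round(v,3).tolist() for k,v in s.items()},manip.tcp_to_tips)
for n in("side","top"):
    f=manip.grab_frame(n);np.savez(f"{n}0.npz",**f)
    cv2.imwrite(f"pics/{n}0.png",f["image"][:,:,::-1]);print(n,f["fov_y"],f["cx"],f["cy"],np.round(f["extrinsics"],4).tolist())
E
```

```text
pics
{'time_s': 0.0, 'joints': [0.982, 0.291, -0.154, 1.127, -0.0, 1.431], 'joint_vel': [0.002, 0.0, 0.0, -0.001, 0.001, 0.0], 'joint_efforts': [-0.001, -53.714, 33.137, 0.016, -0.0, 0.0], 'eef_pos': [0.228, 0.473, 0.404], 'eef_rot': [-0.701, -3.062, 0.002], 'ft_force': [0.802, 0.28, -0.221], 'torque': [0.031, 0.013, -0.002], 'width': 1.002} 0.1734
side 43.86326201532184 255.51624819552165 205.3497023721049 [[-0.9494, -0.3141, 0.0041, 0.516], [-0.2606, 0.7804, -0.5683, 0.147], [0.1753, -0.5406, -0.8228, 0.9658], [0.0, 0.0, 0.0, 1.0]]
top 43.80483278355253 253.27943288445388 187.93167167518357 [[0.0026, -0.9997, 0.0258, 0.0435], [-0.9972, -0.0045, -0.0743, 0.5407], [0.0744, -0.0256, -0.9969, 1.0039], [0.0, 0.0, 0.0, 1.0]]
```

View pics/side0.png

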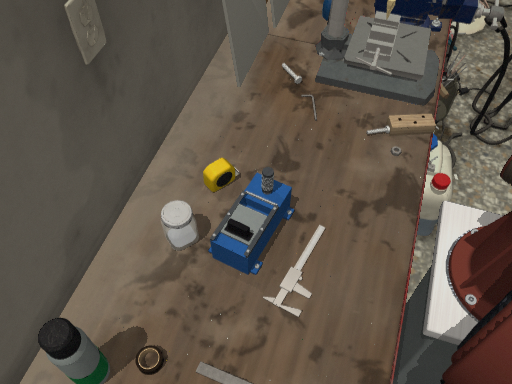

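View pics/top0.png

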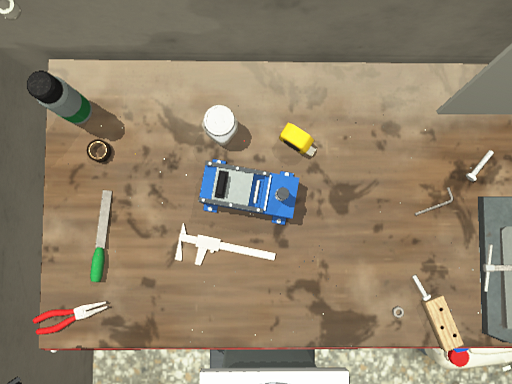

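The side view shows the plug at about (268,180) and the black rib at about (240,230). In the top view they are at about (283,194) and (222,184). Next I measure them by depth.

```bash
cat > h.py <<'E'
import numpy as np,cv2
def cloud(f):
    h,w=f["z_map"].shape;fl=h/2/np.tan(np.radians(float(f["fov_y"]))/2)
    v,u=np.mgrid[:h,:w];z=f["z_map"]
    P=np.stack([(u-f["cx"])/fl*z,(v-f["cy"])/fl*z,z],-1)
    E=np.array(f["extrinsics"]);return (P-E[:3,3])@E[:3,:3]
def proj(f,p):
    h=f["z_map"].shape[0];fl=h/2/np.tan(np.radians(float(f["fov_y"]))/2);E=np.array(f["extrinsics"])
    c=E[:3,:3]@np.array(p)+E[:3,3];return c[0]/c[2]*fl+f["cx"],c[1]/c[2]*fl+f["cy"]
E
python3 - <<'E'
from h import *
for n,box in(("top",(195,320,110,235)),("side",(155,320,150,320))):
    f=np.load(n+"0.npz");P=cloud(f);im=f["image"].astype(int)
    m=np.zeros(P.shape[:2],bool);m[box[2]:box[3],box[0]:box[1]]=1;m&=f["z_map"]>0
    r,g,b=im[...,0],im[...,1],im[...,2]
    tbl=m&(abs(P[...,2])<.02);print(n,"table z",np.median(P[tbl][:,2]))
    blue=m&(b>r+50)&(b>g+30)&(P[...,2]>.05)
    mr=cv2.minAreaRect(P[blue][:,:2].astype(np.float32)*1000);print("blue>50mm",mr,np.percentile(P[blue][:,2],[5,50,95]))
    for lo,hi in((.115,.16),(.095,.113)):
        k=m&(P[...,2]>lo)&(P[...,2]<hi)
        nn,l,st,c=cv2.connectedComponentsWithStats(k.astype(np.uint8))
        for i in range(1,nn):
            if st[i,4]>8:
                q=P[l==i];print(lo,st[i].tolist(),q.mean(0).round(4),q.min(0).round(4),q.max(0).round(4),im[l==i].mean(0).round())
    x,y,w,h=box[0],box[2],box[1]-box[0],box[3]-box[2]
    cv2.imwrite(f"pics/{n}0z.png",cv2.resize(f["image"][y:y+h,x:x+w,::-1],None,fx=3.5,fy=3.5,interpolation=cv2.INTER_CUBIC))
E
```

```text
top table z 0.00019093490872880645
blue>50mm ((534.7964477539062, 55.599151611328125), (194.4190673828125, 83.61299896240234), 80.0379409790039) [0.06702501 0.06999405 0.07350483]
0.115 [276, 187, 13, 13, 134] [ 0.5229 -0.0072  0.1328] [ 0.5116 -0.0185  0.1161] [0.5346 0.0041 0.1388] [108. 115. 117.]
0.095 [217, 172, 9, 23, 138] [0.5441 0.111  0.1041] [0.5223 0.1032 0.0955] [0.5658 0.1189 0.1084] [50. 49. 49.]
side table z -0.0008267674266811613
blue>50mm ((532.0206298828125, 58.15756607055664), (197.69935607910156, 84.67442321777344), 79.9173355102539) [0.05497106 0.06849021 0.07109706]
0.115 [262, 167, 12, 15, 149] [ 0.5193 -0.0016  0.1288] [ 0.5081 -0.017   0.1153] [0.5316 0.0073 0.1368] [68. 69. 69.]
0.095 [262, 179, 12, 10, 66] [0.5178 0.0033 0.1041] [ 0.5079 -0.0071  0.0954] [0.5295 0.0082 0.1127] [77. 79. 79.]
0.095 [227, 218, 23, 16, 159] [0.5407 0.1159 0.102 ] [0.5193 0.1052 0.0951] [0.5636 0.1238 0.1068] [24. 23. 24.]
```

View pics/top0z.png

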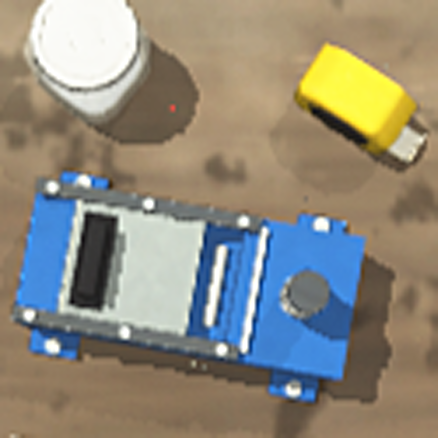

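View pics/side0z.png

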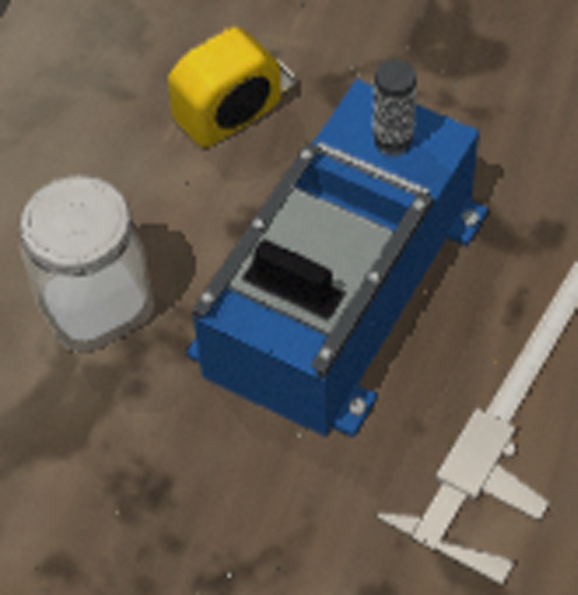

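```bash
cat >> h.py <<'E'
from scipy.spatial.transform import Rotation as R
def goal(s,p,jaw_deg=80.):
    """shares (tool axes now) to reach p with tool down, jaw axis (tool y) at jaw_deg"""
    R0=R.from_rotvec(s["eef_rot"]);y=np.array([np.cos(np.radians(jaw_deg)),np.sin(np.radians(jaw_deg)),0]);z=np.array([0,0,-1.])
    R1=R.from_matrix(np.stack([np.cross(y,z),y,z],1))
    d=R0.inv().apply(np.array(p)-s["eef_pos"])/.15
    print("shift",d.round(3),"turn",((R0.inv()*R1).as_rotvec()/(np.pi/2)).round(4))
E
python3 - <<'E'
from h import *
from rig import manip
for n in("top","side"):
    f=np.load(n+"0.npz");P=cloud(f)
    for nm,c,lo,hi in(("cap",(.52,-.005),.1315,.14),("rib",(.543,.112),.1025,.108)):
        q=P[(np.hypot(P[...,0]-c[0],P[...,1]-c[1])<.035)&(P[...,2]>lo)&(P[...,2]<hi)]
        print(n,nm,len(q),((q.min(0)+q.max(0))/2).round(4),q.mean(0).round(4),np.ptp(q,0).round(4))
goal(manip.state(),(.543,.112,.33))
E
```

```text
top cap 113 [ 0.5235 -0.0075  0.1352] [ 0.5235 -0.0077  0.1342] [0.0211 0.0211 0.0072]
top rib 109 [0.5445 0.111  0.1052] [0.5447 0.1113 0.1047] [0.0416 0.0155 0.0054]
side cap 74 [ 0.5204 -0.0052  0.1342] [ 0.5205 -0.0046  0.1332] [0.0223 0.0236 0.0053]
side rib 88 [0.5411 0.1144 0.1047] [0.5411 0.1148 0.1038] [0.0416 0.0166 0.0042]
shift [-2.936 -1.252  0.496] turn [-0.0007 -0.0002 -0.1752]
```

```bash
python3 -m inch '[-0.36,-0.15,0,0,0,0,100,-0.7,-0.3,0,0,0,0,80,-1,-0.43,0,0,0,0,60,-1,-0.43,0,0,0,0,50]'; python3 -m inch '[-0.36,-0.15,0,0,0,0,50,-0.7,-0.3,0,0,0,0,50,-1,-0.43,0,0,0,0,50]'; python3 -c "
from h import *
from rig import manip
s=manip.state();print(s['eef_pos'],s['width'],s['time_s']);goal(s,(.543,.113,.33))"
```

```text
time_s: 0.6
eef_pos: [0.3369, 0.3474, 0.4045]
eef_rot: [0.707, 3.061, -0.001]
ft_force: [-0.5, 0.7, -0.0]
width: 0.498
time_s: 0.98
eef_pos: [0.443, 0.2254, 0.4046]
eef_rot: [-0.7, -3.062, -0.0]
ft_force: [0.6, 0.7, -0.1]
width: 0.499
[0.44297037 0.22539294 0.40457857] 0.4993847669121344 0.975
shift [-0.926 -0.385  0.497] turn [ 1.000e-04 -2.000e-04 -1.748e-01]
```

```bash
python3 -m inch '[-0.35,-0.15,0.1,0,0,-0.09,50,-0.65,-0.28,0.3,0,0,-0.175,45,-0.926,-0.385,0.497,0,0,-0.175,40,-0.926,-0.385,0.497,0,0,-0.175,40]'
python3 - <<'E'
from h import *
from rig import manip
s=manip.state();goal(s,(.543,.113,.2565))
for n in("top","side"):
    f=manip.grab_frame(n);cv2.imwrite(f"pics/{n}1.png",f["image"][:,:,::-1])
    if n=="side":cv2.imwrite("pics/s1z.png",cv2.resize(f["image"][120:290,150:330,::-1],None,fx=3.4,fy=3.4))
    P=cloud(f)
    q=P[(np.hypot(P[...,0]-.543,P[...,1]-.113)<.06)&(P[...,2]>.13)&(P[...,2]<.25)]
    print(n,len(q),q.min(0),q.max(0)) if len(q) else 0
E
```

```text
time_s: 1.48
eef_pos: [0.5429, 0.1124, 0.3274]
eef_rot: [-0.278, -3.125, 0.001]
ft_force: [0.2, 0.6, 0.2]
width: 0.396
shift [-0.002  0.005  0.473] turn [-0.0007 -0.0024 -0.0019]
side 632 [0.51878135 0.05854305 0.15577966] [0.56338044 0.17281379 0.2498677 ]
```

View pics/s1z.png

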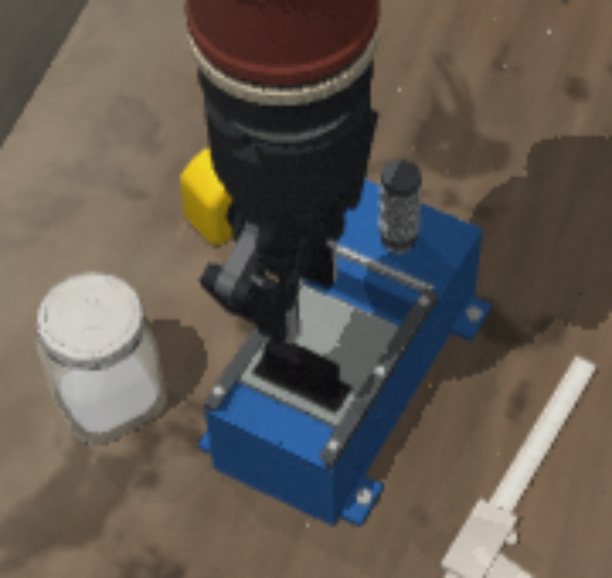

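View pics/top1.png

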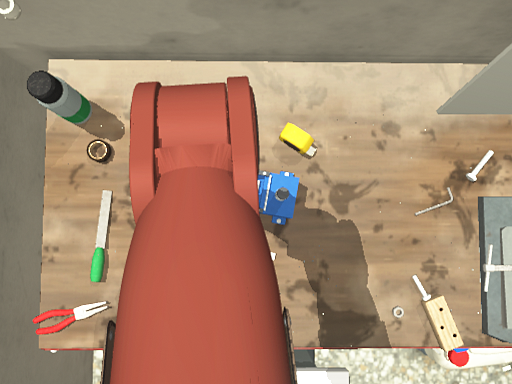

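The side view shows the open fingers straddling the rib, which is at about (300,365) in the zoom. The arm hides the stand in the top view. I'll descend.

```bash
python3 -m inch '[0,0,0.2,0,0,0,40,0,0,0.35,0,0,0,40,0,0,0.46,0,0,0,40,0,0,0.46,0,0,0,40]' 20
python3 - <<'E'
from h import *
from rig import manip
f=manip.grab_frame("side");cv2.imwrite("pics/s2z.png",cv2.resize(f["image"][120:290,150:330,::-1],None,fx=3.4,fy=3.4))
E
```

```text
time_s: 2.08
eef_pos: [0.5414, 0.1151, 0.2611]
eef_rot: [-0.272, -3.129, -0.0]
ft_force: [-0.8, -0.4, 0.5]
width: 0.404
```

View pics/s2z.png

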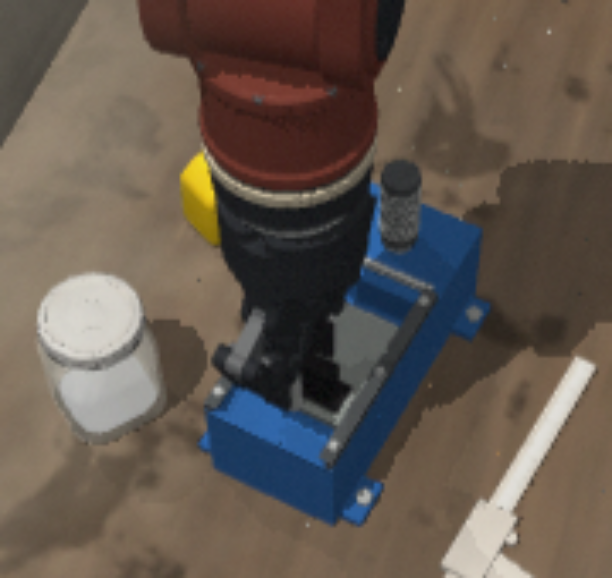

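The fingers are around the rib with no contact force. I'll close on it.

```bash
python3 -m inch '[0,0,0,0,0,0,25,0,0,0,0,0,0,10,0,0,0,0,0,0,0,0,0,0,0,0,0,0,0,0,0,0,0,0,0]' 20;python3 -c "
from rig import manip
for i in range(3):
  manip.grab_frame('top');s=manip.state();print(s['eef_pos'],s['ft_force'],s['width'])"
```

```text
time_s: 2.75
eef_pos: [0.5426, 0.114, 0.2623]
eef_rot: [0.274, 3.128, 0.001]
ft_force: [-1.3, 1.2, 6.4]
width: 0.132
[0.54260893 0.11395867 0.26231766] [-2.08234459  1.11200565  6.06236871] 0.13060550385133657
[0.54260628 0.11394865 0.2623154 ] [-2.37982282  0.51688728  6.96684778] 0.13272771900313912
[0.54261421 0.11393697 0.26231794] [-1.79328968  0.93676595  7.05022924] 0.1321815460607497
```

```bash
python3 -m inch '[0,0,-0.015,0,0,0,0,0,-0.05,-0.015,0,0,0,0,0,-0.1,-0.015,0,0,0,0,0,-0.15,-0.015,0,0,0,0,0,-0.15,-0.015,0,0,0,0]';python3 -m inch '[0,-0.02,0,0,0,0,0,0,-0.035,0,0,0,0,0,0,-0.035,0,0,0,0,0]'
```

```text
time_s: 3.52
eef_pos: [0.5386, 0.0909, 0.2626]
eef_rot: [0.276, 3.129, -0.001]
ft_force: [5.1, -2.5, -14.3]
width: 0.132
time_s: 3.9
eef_pos: [0.5378, 0.0862, 0.2626]
eef_rot: [0.275, 3.129, -0.0]
ft_force: [5.7, -0.4, -15.2]
width: 0.135
```

```bash
python3 -m inch '[0,0,0.01,0,0,0,0,0,-0.01,0.01,0,0,0,0,0,-0.015,0.01,0,0,0,0,0,-0.02,0.01,0,0,0,0,0,-0.02,0.01,0,0,0,0]';python3 -m inch '[0,-0.015,0,0,0,0,0,0,-0.02,0,0,0,0,0,0,-0.02,0,0,0,0,0]'
```

```text
time_s: 4.53
eef_pos: [0.5372, 0.0835, 0.2624]
eef_rot: [0.274, 3.129, 0.0]
ft_force: [1.2, 1.1, 6.1]
width: 0.137
time_s: 4.9
eef_pos: [0.5368, 0.0809, 0.2624]
eef_rot: [0.274, 3.128, 0.002]
ft_force: [1.7, 4.6, 5.7]
width: 0.134
```

```bash
python3 -m inch '[0,-0.01,0,0,0,0,0,0,-0.02,0,0,0,0,0,0,-0.02,0,0,0,0,0]';python3 -m inch '[0,-0.01,0,0,0,0,0,0,-0.02,0,0,0,0,0,0,-0.02,0,0,0,0,0]'
```

```text
time_s: 5.28
eef_pos: [0.5366, 0.0797, 0.2625]
eef_rot: [0.271, 3.128, 0.011]
ft_force: [3.5, 16.8, 2.6]
width: 0.136
time_s: 5.65
eef_pos: [0.5364, 0.0786, 0.2626]
eef_rot: [0.268, 3.128, 0.02]
ft_force: [6.6, 31.4, 1.0]
width: 0.138
```

The cover has met its stop: force rose from 5 to 31 N with little motion. I'll ease off the push, then release.

```bash
python3 -m inch '[0,0.015,0,0,0,0,0,0,0.025,0,0,0,0,0,0,0.025,0,0,0,0,0]';python3 -m inch '[0,0,0,0,0,0,20,0,0,0,0,0,0,30,0,0,0,0,0,0,35,0,0,0,0,0,0,35]'; python3 -c "
from h import *
from rig import manip
s=manip.state();print(s['eef_pos']);goal(s,(s['eef_pos'][0],s['eef_pos'][1],.36))"
```

```text
time_s: 6.02
eef_pos: [0.5366, 0.0801, 0.2625]
eef_rot: [0.271, 3.128, 0.008]
ft_force: [3.2, 14.6, 4.6]
width: 0.134
time_s: 6.52
eef_pos: [0.5359, 0.0781, 0.2617]
eef_rot: [-0.275, -3.129, 0.001]
ft_force: [-0.1, -0.2, -0.2]
width: 0.35
[0.53589053 0.07809349 0.26173156]
shift [ 0.    -0.    -0.655] turn [-0.0002 -0.0003 -0.0005]
```

```bash
python3 -m inch '[0,0,-0.3,0,0,0,45,0,0,-0.6,0,0,0,60,0,0,-0.65,0,0,0,60]'
python3 - <<'E'
from h import *
from rig import manip
s=manip.state();goal(s,(.5215,-.0075,.36))
f=manip.grab_frame("side");cv2.imwrite("pics/s3z.png",cv2.resize(f["image"][120:290,150:330,::-1],None,fx=3.4,fy=3.4))
P=cloud(f);q=P[(np.hypot(P[...,0]-.536,P[...,1]-.083)<.035)&(P[...,2]>.1015)&(P[...,2]<.108)]
print(len(q),q.mean(0))
E
```

```text
time_s: 6.9
eef_pos: [0.5369, 0.0782, 0.3624]
eef_rot: [0.274, 3.125, 0.0]
ft_force: [0.4, -0.9, -0.4]
width: 0.601
shift [ 0.002 -0.581  0.015] turn [ 0.0005  0.0031 -0.0003]
105 [0.53570075 0.08400758 0.1033901 ]
```

View pics/s3z.png

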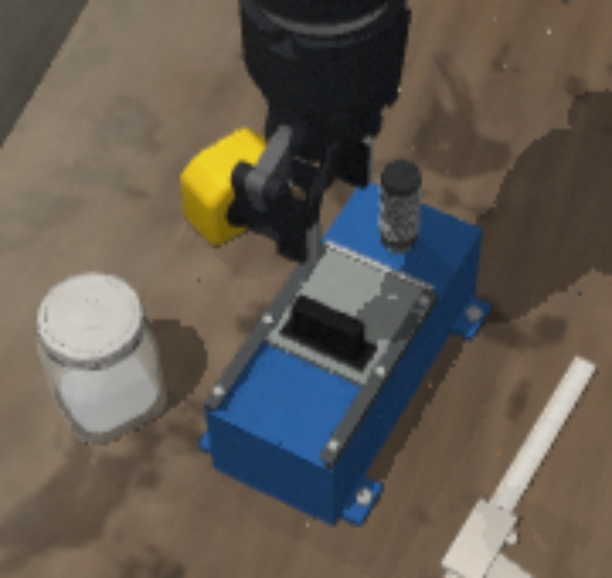

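The cover is shut against the strip with the rib at about (325,330) in the zoom, 89.9 mm from the plug by the side depth, against 90 nominal. Next I move over the plug.

```bash
python3 -m inch '[0,-0.25,0,0,0,0,60,0,-0.5,0,0,0,0,60,0,-0.585,0,0,0,0,60,0,-0.585,0,0,0,0,60,0,-0.585,0,0,0,0,60]'
python3 - <<'E'
from h import *
from rig import manip
s=manip.state();goal(s,(.5215,-.008,.262))
f=manip.grab_frame("side");cv2.imwrite("pics/s4z.png",cv2.resize(f["image"][110:280,170:350,::-1],None,fx=3.4,fy=3.4))
E
```

```text
time_s: 7.58
eef_pos: [0.5208, -0.0073, 0.359]
eef_rot: [-0.274, -3.129, -0.001]
ft_force: [0.3, -0.3, -0.4]
width: 0.6
shift [-0.006 -0.004  0.647] turn [ 0.0002 -0.0004  0.0001]
```

View pics/s4z.png

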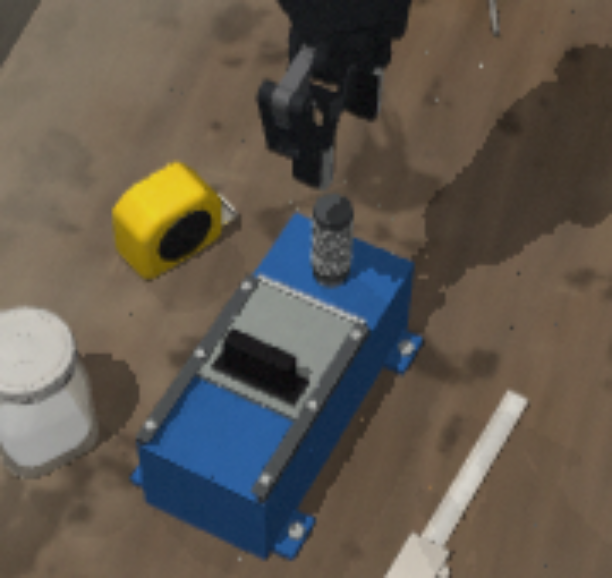

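The open gripper stands over the plug at about (333,240), and the cover is still shut. I'll descend with the fingers open.

```bash
python3 -m inch '[-0.005,-0.005,0.2,0,0,0,60,-0.005,-0.005,0.4,0,0,0,60,-0.005,-0.005,0.55,0,0,0,60,-0.005,-0.005,0.64,0,0,0,60,-0.005,-0.005,0.64,0,0,0,60]'; python3 -m inch '[0,0,0,0,0,0,50,0,0,0,0,0,0,40,0,0,0,0,0,0,36,0,0,0,0,0,0,33,0,0,0,0,0,0,33]' 25
python3 - <<'E'
from h import *
from rig import manip
f=manip.grab_frame("side");cv2.imwrite("pics/s5z.png",cv2.resize(f["image"][110:280,170:350,::-1],None,fx=3.4,fy=3.4))
s=manip.state();print(s["eef_pos"],s["ft_force"],s["torque"],s["width"])
E
```

```text
time_s: 8.25
eef_pos: [0.5212, -0.0084, 0.2628]
eef_rot: [-0.273, -3.128, -0.0]
ft_force: [0.1, -0.5, -0.1]
width: 0.603
time_s: 8.88
eef_pos: [0.5214, -0.009, 0.2635]
eef_rot: [0.274, 3.129, -0.0]
ft_force: [-0.0, 0.0, -0.2]
width: 0.331
[ 0.52137277 -0.00897462  0.26344887] [-0.31345181  0.15337398 -0.33717672] [-0.01493502  0.00944141  0.03246385] 0.32768967827575124
```

View pics/s5z.png

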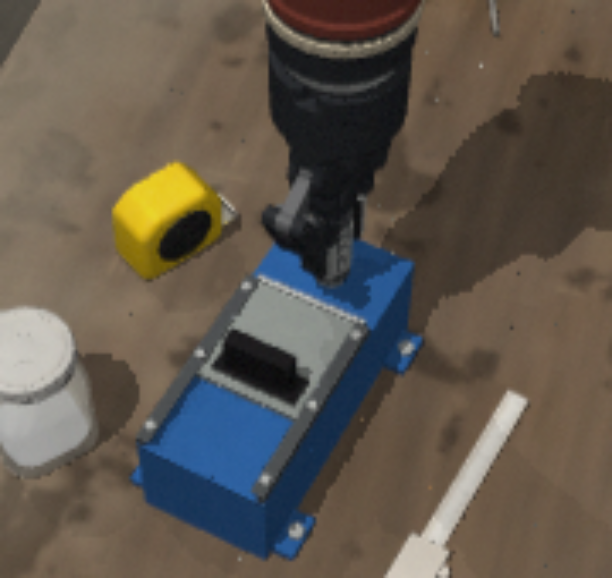

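```bash
python3 -m inch '[0,0,0,0,0,0,29,0,0,0,0,0,0,25,0,0,0,0,0,0,15,0,0,0,0,0,0,15,0,0,0,0,0,0,15]' 40
python3 - <<'E'
from rig import manip
import numpy as np
s=manip.state();print(s["eef_pos"],s["ft_force"],s["torque"],s["width"])
E
```

```text
time_s: 9.55
eef_pos: [0.5215, -0.0087, 0.2635]
eef_rot: [0.274, 3.129, 0.001]
ft_force: [-0.8, 4.8, 3.8]
width: 0.268
[ 0.52146856 -0.00872105  0.26353175] [-0.77208335  4.7563596   3.80773802] [ 1.37933597 -0.13800521 -0.01315335] 0.2678025462310023
```

```bash
python3 -m inch '[0,0.007,0,0,0,0,15,0,0.007,0,0,0,0,15]'
python3 - <<'E'
from rig import manip
s=manip.state();print(s["eef_pos"],s["ft_force"],s["torque"],s["width"])
E
```

```text
time_s: 9.8
eef_pos: [0.5216, -0.0081, 0.2635]
eef_rot: [0.275, 3.129, -0.001]
ft_force: [0.2, 1.1, 4.4]
width: 0.269
[ 0.52160614 -0.00805611  0.26349262] [0.18021928 1.12107321 4.41647248] [ 0.58116642 -0.00491706 -0.00601245] 0.268716951779474
```

Lateral force is down to about 1 N. I'll lift slowly in small steps, watching the force.

```bash
python3 -m inch '[0,0.002,-0.01,0,0,0,15,0,0.002,-0.02,0,0,0,15,0,0.002,-0.03,0,0,0,15,0,0.002,-0.03,0,0,0,15]'
python3 - <<'E'
from rig import manip
s=manip.state();print(s["eef_pos"],s["ft_force"],s["torque"],s["width"])
E
```

```text
time_s: 10.3
eef_pos: [0.5216, -0.0077, 0.2679]
eef_rot: [-0.275, -3.129, 0.0]
ft_force: [-0.4, -0.1, -3.6]
width: 0.274
[ 0.52156862 -0.00769237  0.26788556] [-0.41389565 -0.05097986 -3.6432378 ] [ 0.03146991  0.04936758 -0.03776023] 0.2737301651519761
```

```bash
python3 -m inch '[0,0,-0.02,0,0,0,15,0,0,-0.04,0,0,0,15,0,0,-0.06,0,0,0,15,0,0,-0.07,0,0,0,15,0,0,-0.07,0,0,0,15]'
python3 - <<'E'
from rig import manip
s=manip.state();print(s["eef_pos"],s["ft_force"],s["torque"],s["width"])
E
```

```text
time_s: 10.92
eef_pos: [0.5217, -0.0076, 0.2786]
eef_rot: [0.274, 3.129, -0.0]
ft_force: [-1.0, -0.5, -4.0]
width: 0.274
[ 0.52165189 -0.00762089  0.27855129] [-0.99694298 -0.53162785 -4.02997597] [ 0.02740477 -0.03332737  0.00508855] 0.273893120872276
```

```bash
python3 -m inch '[0,0,-0.02,0,0,0,15,0,0,-0.04,0,0,0,15,0,0,-0.06,0,0,0,15,0,0,-0.07,0,0,0,15,0,0,-0.07,0,0,0,15]'
python3 - <<'E'
from rig import manip
s=manip.state();print(s["eef_pos"],s["ft_force"],s["torque"],s["width"])
E
```

```text
time_s: 11.55
eef_pos: [0.5217, -0.0076, 0.289]
eef_rot: [0.274, 3.129, -0.0]
ft_force: [-0.3, -0.1, -4.0]
width: 0.271
[ 0.52165135 -0.00763154  0.28903924] [-0.30841372 -0.10754118 -3.98521885] [ 0.00418492  0.04829819 -0.01962374] 0.2710655276037528
```

```bash
python3 -m inch '[0,0,-0.02,0,0,0,15,0,0,-0.04,0,0,0,15,0,0,-0.06,0,0,0,15,0,0,-0.075,0,0,0,15,0,0,-0.075,0,0,0,15]'
python3 - <<'E'
from h import *
from rig import manip
s=manip.state();print(s["eef_pos"],s["ft_force"],s["torque"],s["width"])
for n in("side","top"):
    f=manip.grab_frame(n);np.savez(n+"6.npz",**f)
    cv2.imwrite(f"pics/{n}6z.png",cv2.resize(f["image"][150:230,220:320,::-1] if n=="side" else f["image"][110:240,190:320,::-1],None,fx=6 if n=="side" else 4,fy=6 if n=="side" else 4,interpolation=cv2.INTER_NEAREST))
E
```

```text
time_s: 12.18
eef_pos: [0.5217, -0.0076, 0.3004]
eef_rot: [0.274, 3.129, -0.0]
ft_force: [-0.5, 0.1, -2.9]
width: 0.268
[ 0.5216769  -0.00759963  0.30036873] [-0.52504749  0.13454991 -2.89829482] [ 0.00348238 -0.00399732 -0.03567516] 0.26814504493077235
```

View pics/side6z.png

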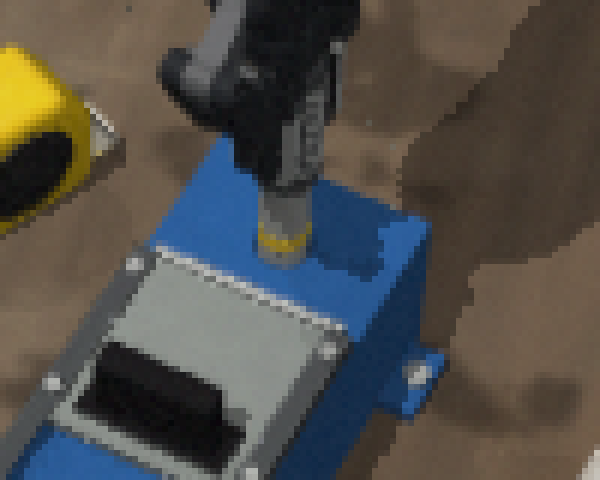

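View pics/top6z.png

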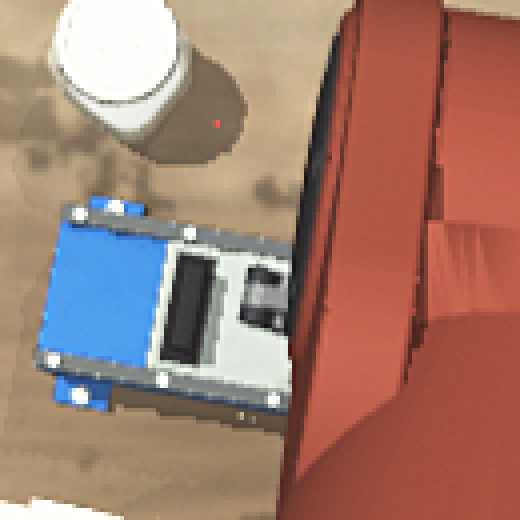

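The side view shows the yellow band whole at about (284,243) in the zoom, with bare steel below it and no red. The cover is still shut in both views. I'll put numbers on the band, then let the arm settle.

```bash
python3 -m inch '[0,0,0,0,0,0,15,0,0,0,0,0,0,15,0,0,0,0,0,0,15]'
python3 - <<'E'
from h import *
from rig import manip
f=manip.grab_frame("side");P=cloud(f);im=f["image"].astype(int);r,g,b=im[...,0],im[...,1],im[...,2]
near=(np.hypot(P[...,0]-.521,P[...,1]+.005)<.02)
y=near&(r>b+50)&(g>b+40);q=P[y];print("yellow",y.sum(),q.min(0),q.max(0))
steel=near&~(b>r+40)&(P[...,2]>.068);print("steel low z",np.sort(P[steel][:,2])[:5],"red px",(near&(r>g+60)).sum())
q=P[(np.hypot(P[...,0]-.536,P[...,1]-.083)<.035)&(P[...,2]>.1015)&(P[...,2]<.108)];print("rib",q.mean(0))
s=manip.state();print(s["eef_pos"],s["ft_force"],s["width"],np.degrees(np.arccos(-R.from_rotvec(s["eef_rot"]).as_matrix()[2,2])),abs(s["joint_vel"]).max(),s["time_s"])
E
```

```text
time_s: 12.65
eef_pos: [0.5216, -0.0076, 0.3001]
eef_rot: [-0.274, -3.129, -0.0]
ft_force: [0.5, -0.0, -4.3]
width: 0.268
yellow 18 [ 0.51134893 -0.00447418  0.07413558] [0.52718365 0.00574042 0.08585317]
steel low z [0.06865331 0.06916654 0.07044511 0.07070701 0.07112434] red px 0
rib [0.53638901 0.08391021 0.10340916]
[ 0.52159528 -0.00761543  0.30011556] [-0.27908684 -0.61536255 -3.7158573 ] 0.27274584707670757 0.004714153769358903 0.001172875304521155 12.7
```

```bash
python3 -c "
from rig import manip
print(manip.finish_job())"
```

```text
the job is handed in; nothing more can be done
None
```

I shut the cover, then drew the plug gauge straight up 37 mm, and handed the job in at 12.7 s still holding it there.

- **Cover:** I gripped the rib and slid it about 31 mm until it met the stop, pressing with up to about 32 N before easing off and letting go. The side camera then put the rib 89.9 mm from the plug's axis, against 90 mm nominal. It had not moved by the end.
- **Plug gauge:** I took up the slack sideways before lifting, so sideways force stayed at about 1 N or less. The vertical load was about 4 N, roughly the gauge's own weight.
- **Last checks:** The gauge was raised 36.6 to 36.9 mm, inside the 30 to 44 mm window. The side view shows the whole yellow band with bare steel below it and no red pixels. Tool tilt was under 0.01°, with the arm still.
- **Left alone:** I did not touch the jar, tape measure or caliper.
- **Disagreements:** The two cameras differed by about 3 mm, within their 2 mm calibration error each. I settled the plug's position from the arm's pose when the cover met its stop. The wrist also read up to 15 N vertically while I slid the cover, because I had lifted slightly too far; I corrected it before the stop.

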